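# Seat the splined drive stem in a gear toy and hold it down

## Robot

A 6-joint arm with a two-finger parallel gripper is mounted at the origin on a cart in front of the work surface, level with it; the furniture and walls round the work are solid. World frame = base frame: x ahead of the robot, y to its left, z up, the work surface at z = 0. Lengths are in mm, angles in rad, forces in N, time in s.
With the tool pointing down it reaches from about 300 to 775 mm from the base axis. Payload 14.6 kg.
Tool frame: the origin (TCP) lies at the very end of the fingers, on their centre line; the grasp point (between the pads) lies 19 mm behind it; z points along the fingers, y is the line along which they close (so a half turn about z gives the same grasp; the last joint's range is limited). The gripper opens to 94 mm and grips with 3 to 60 N. Pads are 16 mm wide; open, the fingers measure 119 mm over their backs; the gripper's body (75 mm by 177 mm) begins 78 mm behind the grasp point.
Start: joints at [-1.204, 0.3, 1.521, -0, 1.321, -0.067], TCP at [231.169, -499.049, 205.446] pointing down, gripper open.
Joint ranges: [-3.03, 3.03], [-0.79, 2.21], [0.23, 2.52], [-1.04, 4.18], [0, 3.07], [-2.55, 2.55]. Speed limits (rad/s): [2.22, 2.22, 2.57, 3.14, 3.14, 3.14].

## Interface

Orientations are given as a unit quaternion [w, x, y, z].
In Python, from bench import r gives the robot as it stands.
- The arm moves only by the tool apply_moves, never from a script. Its argument "motion" is a list of rows, each an object of numbers: "x", "y", "z": the shift along the tool's x, y, z as a fraction of full scale; "turn": the turn about the tool's z as a fraction of full scale; "hand": the closure, from 0 (fully open) to 1 (shut). A call has 1 to 10 rows; each row is the pose to reach, as a shift and turn from the pose commanded when the call began, along the tool's axes at that moment, turning the shorter way round; what a row does not reach only later rows make up. Full scale, the value 1, is 0.4 m for a shift and pi rad for a turn. A row lasts 1/10 s, in which the tool goes at most 50 mm and 8.59 degrees, less where a joint would pass 70% of its speed; a pose out of reach is approached as far as the arm can. A call with a number of a shift or a turn outside -1 to 1 is refused whole. A call with a gripper value outside its range is refused whole. The fingers move at their own pace and stop on an object; the grip force is fixed at half the most. Time passes only in rows, so rows that repeat a pose let the fingers close. It gives the time, the measured TCP pose, the force, the opening and the grip force at its end, in the units of the state.
- r.sense(): the state, without advancing time (a new reading comes with each control period).
- r.get_image(name): name is "scene" or "side" or "wrist"; returns the picture (480x640x3 uint8, red, green, blue); there is no depth.
- r.camera_params(name): a dict with "K" (3x3 intrinsics, pixels), "k1" (the pictures are not rectified: a ray, as slopes to the right and down, at radius r is drawn at 1 + k1 r^2 times it, then the intrinsics apply), "T" (4x4, takes a point from camera to world coordinates); the wrist camera has in their place "mount" (4x4, takes a point from camera to tool coordinates, whose origin is the TCP and whose axes are the flange's). Camera axes: x right, y down, z forward; pixel columns grow to the right and rows downward; lengths in mm; the calibration is good to about 2 mm. A picture is of the moment at which its call begins: read the wrist's pose just before it. camera_params takes no time and is no camera call.
- r.finish_job(): hands the job in; it is judged then, once.
Trained networks look in the newest picture that a camera, given by its name, has taken for a name from the list of things; names that differ only in an ending like _2 or _b are one class to them, and where a whole thing is asked for, a point or a joint stands for the part that bears it (a point fixed in the world has none). Each returns a list of dicts, best first, with "confidence" (0 to 1); they miss things now and then, are a little off and sometimes report something else, mostly with a low value. They report only what shows in the picture. A call takes as long as a camera call. They do not tell look-alikes from the thing itself.
- r.outline_of(camera, query): "region" (480x640 bool, what is visible of it) and "extent" ([left, top, right, bottom] in pixels, round what is visible of it).
- r.landmark_of(camera, query): "position" ([column, row] in pixels: a listed point, or the origin of a listed thing).
The state is a dict: "clock": time; "qpos": joint angles; "dq": joint speeds; "joint_efforts": joint torques, N m; "tcp_pos": TCP position; "tool_rot": TCP orientation; "contact_force": force on the tool from outside, world axes, zero at the start; "torque": the same for the moment, N m; "width": finger opening in mm; "gripper_force": force on a finger pad.
Only numpy, scipy, OpenCV 4.12 (cv2) and the standard library are available. Lean on these libraries where they do the work, as an engineer would, in place of code of your own. Each camera call takes 0.05 s, during which the arm holds its last target. There are 200 camera calls.

## Task

Pluck the orange splined drive stem from its pocket in the grey parts tray and fit it upright into the cross-shaped bore in the yellow gear wheel's white hub on the toy's wooden board, turning it until the splines mesh and sliding it fully home against the spring, collar down on the hub. The spring pushes it back out if you let go, so finish while still holding it and pressing it down, so that I can put the retaining clip in. Leave the two other parts in the tray and the things on the desk where they are.

Things in the scene. Friction and masses are not known exactly. Their poses are not given: they have to be found in the camera images.
- drive_stem: Orange stem, 50 g, upright in a tray pocket. Origin on its axis at the collar's underside, z up. Collar 32 mm across, z 0 to 6 mm; on it a square grip 14 x 14 mm up to z 34 mm, faces square to x and y, black dot on top. Below, a splined shaft 26 mm long: four ribs along +-x and +-y, 6.5 mm wide, 22 mm across opposite ribs, lower ends rounded. Fits the bore in any of four quarter turns.
- stem_tip (a point): Lower end of the drive stem, on its axis, 26 mm below the collar's underside.
- bore (a point): Centre of the cross bore's mouth in the top of the yellow wheel's white hub, 42 mm above the desk; z up, turns with the wheel. Two slots along its x and y, each 9.5 mm wide, 25 mm long. Hub 35 mm square; the gear round it is 79 mm across, 8 mm lower. Fully home: the stem's collar underside lies on this face. 20 mm down the shaft meets the spring seat.
- drive_wheel (a joint): Turning angle of the yellow wheel about its vertical axis, rad, anticlockwise from above; stands at any angle, turns stiffly (0.06 N m).
- spring_seat (a joint): Steel spring seat at the bottom of the bore, m pressed down: 0 untouched, about 0.006 with the stem fully home; 4 N to start moving, about 8 N at home.
- gear_board: Wooden base board of the toy, 104 x 176 x 12 mm, fixed to the desk. Origin on the wheel's axis at desk height; the board reaches 52 mm to either side in x, from -124 to +52 mm in y. Two bare 30 mm tall posts stand at x = +-26, y = -95 mm.
- tray: Grey parts tray, 225 x 66 x 34 mm, fixed; origin under its centre. Three square pockets 26 mm wide, 29 mm deep, on its x axis at -75, 0 and +75 mm; a part stands in each, shaft down, its collar on the tray's top. Which part is where varies.
- bush: Green plastic bush with a smooth round stem, collar 32 mm, low 13 mm knob, 14 mm above the tray; leave it. Origin under the collar.
- axle_pin: Steel axle pin with a smooth round stem, collar 32 mm, low 13 mm knob, 14 mm above the tray; leave it. Origin under the collar.
- toy_car: White toy car, 34 x 77 x 28 mm; bystander. Origin under its centre.
- earbuds: White earbud case, 47 x 60 x 24 mm; bystander. Origin under its centre.
- sharpener: Small grey pencil sharpener, 15 x 25 x 14 mm; bystander. Origin under its centre.
There are look-alikes about, which are no part of the job. There is more than one size of the drive_stem; the job needs the smaller.

How it is judged:
By the outcome, as a careful person would: the job done as asked, in the order asked, and still so for the second after the job is handed in, while the arm keeps its last pose, push and grip.
It also fails if it takes over 34 s, if anything falls off the work surface, if the arm or the gripper's body presses on something with over 40 N, if the wrist force passes 120 N, or if a joint passes its speed limit or range.

## Working session

There is one attempt and no reset: what is moved stays moved. The work goes in short steps, Python scripts to look and compute and a tool call to move; the robot and the scene stay as the last step left them, time stands still between calls to the robot, and variables do not carry over. Pictures are saved under pics/ and viewed, at most 10 in all, crops included, and the job is handed in when it is done.

Besides the shell and the picture viewer there is one more tool, called as name([rows], argument=value, ...), one row to a line, values as JSON. apply_moves: Moves the arm, as the interface text tells. Its arguments: {"type":"object","properties":{"motion":{"type":"array"}},"required":["motion"]}

```bash
mkdir -p pics; ls
cat > h.py <<'E'
import numpy as np, cv2
from scipy.spatial.transform import Rotation as R
from bench import r
def cam(name,s=None):
    p=r.camera_params(name); K=np.array(p["K"]); 
    if "T" in p: T=np.array(p["T"])
    else:
        s=s or r.sense(); q=s["tool_rot"]; W=np.eye(4); W[:3,:3]=R.from_quat([q[1],q[2],q[3],q[0]]).as_matrix(); W[:3,3]=s["tcp_pos"]; T=W@np.array(p["mount"])
    return K,p["k1"],T
def px2w(c,px,z):
    K,k1,T=c
    d=np.linalg.inv(K)@[px[0],px[1],1.]; rd=np.hypot(d[0],d[1]); ru=rd
    for _ in range(20): ru=rd/(1+k1*ru**2)
    if rd>0: d[:2]*=ru/rd
    v=T[:3,:3]@d; o=T[:3,3]; return o+v*(z-o[2])/v[2]
def w2px(c,P):
    K,k1,T=c
    p=np.linalg.inv(T)@np.append(P,1); a=p[:2]/p[2]; a=a*(1+k1*(a@a)); return (K@np.append(a,1))[:2]
def save(im,n): cv2.imwrite("pics/"+n,cv2.cvtColor(im,cv2.COLOR_RGB2BGR))
E
python3 - <<'E'
from h import *
s=r.sense(); print(s)
a=r.get_image("scene"); save(a,"scene.png")
c=cam("scene"); print(c)
for q,z in [("drive_stem",34),("bore",42),("tray",0),("gear_board",0),("bush",34),("axle_pin",34),("toy_car",0),("earbuds",0),("sharpener",0)]:
    for d in r.landmark_of("scene",q): print(q,np.round(d["position"]),round(d["confidence"],2),np.round(px2w(c,d["position"],z)))
E
```

```text
pics
{'clock': 0.0, 'qpos': array([-1.20359497e+00,  3.00488931e-01,  1.52159399e+00,  3.34777448e-05,
        1.32071404e+00, -6.65938877e-02]), 'dq': array([ 0.00132993, -0.00044744,  0.00107006,  0.00122674, -0.00082123,
        0.00155533]), 'joint_efforts': array([ 8.67233175e-04, -5.31812954e+01, -3.52737844e+01,  7.08105136e-02,
        2.44845764e-02, -9.45825741e-05]), 'tcp_pos': array([ 231.08511773, -498.79899092,  204.87109418]), 'tool_rot': array([-5.97792599e-04,  9.76570499e-01,  2.15196883e-01, -7.41326730e-05]), 'contact_force': array([ 0.45704501, -0.52032712,  0.07670432]), 'torque': array([-0.01917392,  0.0303506 ,  0.00812374]), 'gripper_force': 0.0, 'width': 94.10048240775485}
(array([[471.00847886,   0.        , 315.41570565],
       [  0.        , 471.00847886, 238.27483767],
       [  0.        ,   0.        ,   1.        ]]), -0.02039630414338407, array([[-4.81939807e-01, -6.48844727e-01,  5.88841695e-01,
        -1.85421280e+01],
       [-8.76204315e-01,  3.56772857e-01, -3.24004826e-01,
         4.52052767e+02],
       [ 1.46089096e-04, -6.72096458e-01, -7.40463591e-01,
         7.58733854e+02],
       [ 0.00000000e+00,  0.00000000e+00,  0.00000000e+00,
         1.00000000e+00]]))
drive_stem [207. 302.] 0.85 [515. 388.  34.]
drive_stem [256. 275.] 0.77 [530. 282.  34.]
bore [402. 206.] 0.63 [545. -74.  42.]
tray [263. 286.] 0.81 [524. 273.   0.]
gear_board [402. 217.] 0.91 [547. -82.   0.]
bush [254. 250.] 0.65 [591. 260.  34.]
axle_pin [265. 306.] 0.68 [456. 296.  34.]
toy_car [347. 192.] 0.69 [679. -18.   0.]
toy_car [257. 275.] 0.19 [554. 272.   0.]
earbuds [217. 363.] 0.9 [409. 414.   0.]
sharpener [380. 274.] 0.42 [435.  52.   0.]
```

View pics/scene.png

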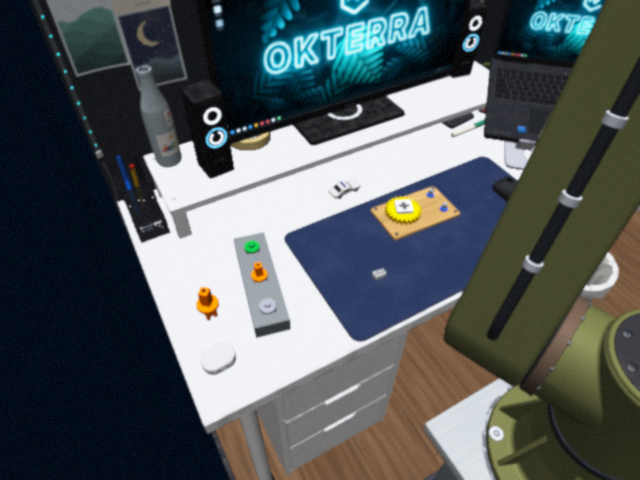

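Two orange stems are visible. One stands free on the desk at about (207,302). The other is in the tray's middle pocket at about (259,271). The task's stem is upright in a tray pocket and is the smaller one, so (259,271) fits. I'll confirm this in an enlarged crop.

Run:
```python
from h import *
a=cv2.cvtColor(cv2.imread("pics/scene.png"),cv2.COLOR_BGR2RGB)
b=r.get_image("side")
A=cv2.resize(a[220:350,180:310],(520,520),interpolation=cv2.INTER_CUBIC); save(A,"crop1.png"); save(b,"side.png")
c=cam("side")
for q,z in [("drive_stem",34),("bore",42),("bush",34),("axle_pin",34),("gear_board",0)]:
    for d in r.landmark_of("side",q): print(q,np.round(d["position"]),round(d["confidence"],2),np.round(px2w(c,d["position"],z)))
```

```text
drive_stem [330. 204.] 0.78 [508. 375.  34.]
drive_stem [328. 239.] 0.58 [537. 223.  34.]
bore [301. 325.] 0.87 [551. -77.  42.]
bush [358. 232.] 0.48 [601. 264.  34.]
axle_pin [305. 219.] 0.67 [462. 295.  34.]
gear_board [299. 340.] 0.55 [545. -75.   0.]
gear_board [381. 332.] 0.47 [697. -19.   0.]
```

View pics/crop1.png

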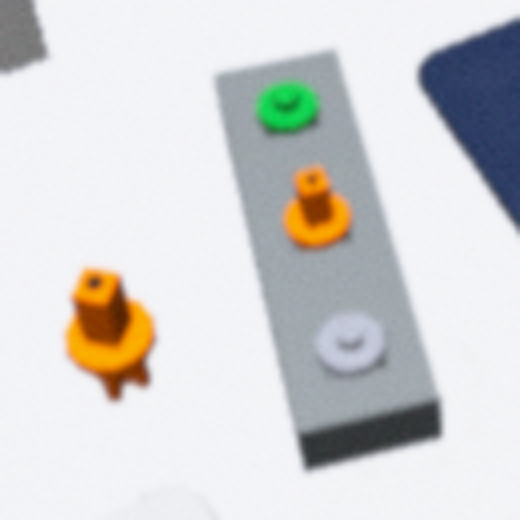

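View pics/side.png

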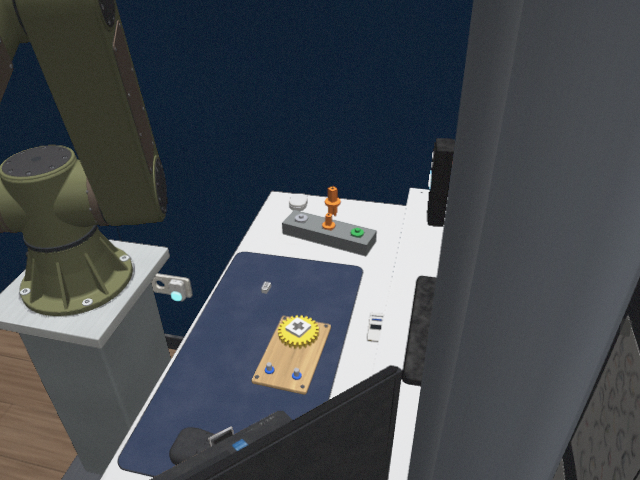

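The crop confirms it: the stem in the middle pocket, scene (259,272), is the smaller one. The one on the desk at (205,305) is clearly bigger. In the side view the white hub with its cross bore is at (299,326). Next I check the route for obstacles.

Run:
```python
from h import *
c=cam("scene")
for p,z in [((487,135),0),((487,135),120),((510,165),0),((510,165),120),((170,205),100),((480,95),100),((600,140),120),((500,185),0)]: print(p,z,np.round(px2w(c,p,z)))
p=r.camera_params("wrist"); print(np.round(p["mount"],3).tolist(), p["K"][0][0],p["K"][0][2],p["K"][1][2])
print(np.round(cam("side")[2][:3,3]))
```

```text
(487, 135) 0 [ 693. -474.    0.]
(487, 135) 120 [ 580. -327.  120.]
(510, 165) 0 [ 567. -435.    0.]
(510, 165) 120 [ 474. -295.  120.]
(170, 205) 100 [727. 378. 100.]
(480, 95) 100 [ 742. -460.  100.]
(600, 140) 120 [ 442. -543.  120.]
(500, 185) 0 [ 522. -358.    0.]
[[0.0, -0.964, -0.266, 76.279], [1.0, 0.0, 0.0, 0.312], [0.0, -0.266, 0.964, -178.651], [0.0, 0.0, 0.0, 1.0]] 413.10163755081646 317.84208811302796 238.0022309367614
[ 772. -806.  785.]
```

apply_moves([
  {"x": 0.386,"y": -0.424,"z": -0.15},
  {"x": 0.386,"y": -0.424,"z": -0.15},
  {"x": 0.386,"y": -0.424,"z": -0.15},
  {"x": 0.386,"y": -0.424,"z": -0.15},
  {"x": 0.386,"y": -0.424,"z": -0.15},
  {"x": 1.0,"y": -0.55,"z": -0.15},
  {"x": 1.0,"y": -0.55,"z": -0.15},
  {"x": 1.0,"y": -0.55,"z": -0.15},
  {"x": 1.0,"y": -0.55,"z": -0.15},
  {"x": 1.0,"y": -0.55,"z": -0.15},
])

```text
invalid input
```

Run:
```python
from h import *
s=r.sense(); a=r.get_image("wrist"); c=cam("wrist",s); save(a,"w1.png"); print(s["clock"],s["tcp_pos"],s["tool_rot"])
for q,z in [("bore",42),("drive_wheel",42),("gear_board",0)]:
    for d in r.landmark_of("wrist",q): print(q,np.round(d["position"]),round(d["confidence"],2),np.round(px2w(c,d["position"],z)))
```

```text
0.8 [ 231.19882003 -499.04969621  205.45218148] [9.90655011e-06 9.76564285e-01 2.15225922e-01 1.47785018e-05]Traceback (most recent call last):
  File "<stdin>", line 4, in <module>
ValueError: it knows: axle_pin, bore, bush, drive_stem, earbuds, gear_board, sharpener, stem_tip, toy_car, tray
```

View pics/w1.png

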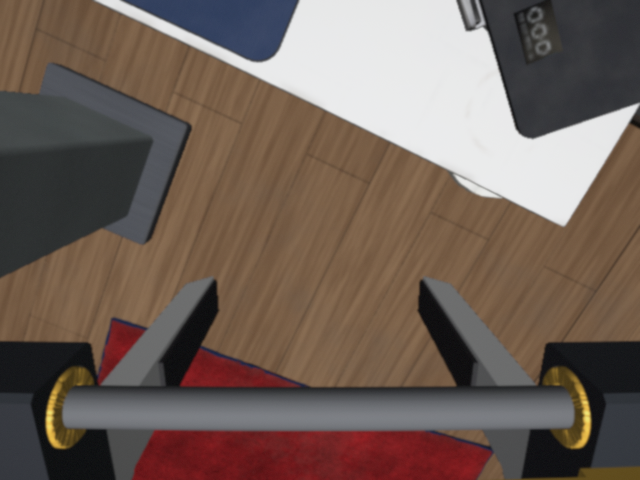

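The move was refused, probably because some keys were missing, so I'm still at the start. The wrist view shows the floor and the fingers at (200,300) and (440,300), with a folded black case at the top right.

apply_moves([
  {"x": 0.386,"y": -0.424,"z": -0.15,"turn": 0,"hand": 0},
  {"x": 0.386,"y": -0.424,"z": -0.15,"turn": 0,"hand": 0},
  {"x": 0.386,"y": -0.424,"z": -0.15,"turn": 0,"hand": 0},
  {"x": 0.386,"y": -0.424,"z": -0.15,"turn": 0,"hand": 0},
  {"x": 0.386,"y": -0.424,"z": -0.15,"turn": 0,"hand": 0},
  {"x": 0.95,"y": -0.55,"z": -0.15,"turn": 0,"hand": 0},
  {"x": 0.95,"y": -0.55,"z": -0.15,"turn": 0,"hand": 0},
  {"x": 0.95,"y": -0.55,"z": -0.15,"turn": 0,"hand": 0},
  {"x": 0.95,"y": -0.55,"z": -0.15,"turn": 0,"hand": 0},
  {"x": 0.95,"y": -0.55,"z": -0.15,"turn": 0,"hand": 0},
])

```text
clock: 1.9
tcp_pos: [485.4, -137.4, 265.3]
tool_rot: [-0.0, 0.976, 0.216, 0.0]
contact_force: [0.5, -0.5, 0.4]
width: 94.2
gripper_force: 0.0
```

Run:
```python
from h import *
s=r.sense(); a=r.get_image("wrist"); c=cam("wrist",s); save(a,"w2.png"); print(s["clock"],s["tcp_pos"],s["tool_rot"])
for q,z in [("bore",42),("gear_board",0)]:
    for d in r.landmark_of("wrist",q): print(q,np.round(d["position"]),round(d["confidence"],2),np.round(px2w(c,d["position"],z)))
```

```text
1.9 [ 485.42539018 -137.35585679  265.3396215 ] [-8.12560299e-05  9.76372848e-01  2.16092663e-01  1.23390194e-04]
bore [285. 124.] 0.66 [542. -77.  42.]
gear_board [287. 123.] 0.96 [543. -76.   0.]
```

View pics/w2.png

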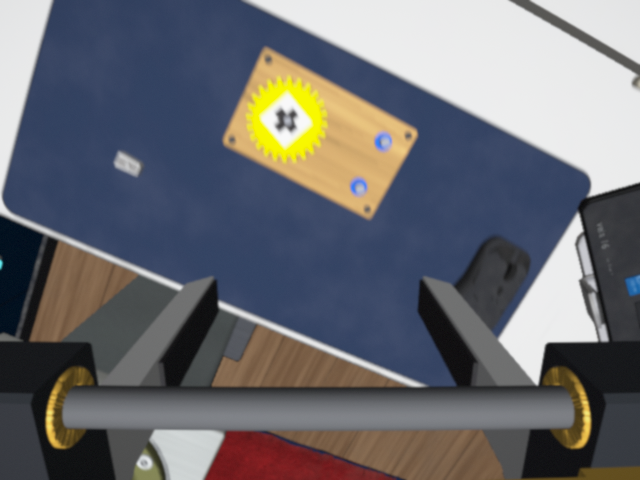

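The wrist view shows the yellow wheel with its white hub and cross bore at (286,120), and the posts at (383,141) and (358,187). The stem comes next: going over the tray.

apply_moves([
  {"x": 0.54,"y": -0.89,"z": 0.16,"turn": 0,"hand": 0},
  {"x": 0.54,"y": -0.89,"z": 0.16,"turn": 0,"hand": 0},
  {"x": 0.54,"y": -0.89,"z": 0.16,"turn": 0,"hand": 0},
  {"x": 0.54,"y": -0.89,"z": 0.16,"turn": 0,"hand": 0},
  {"x": 0.54,"y": -0.89,"z": 0.16,"turn": 0,"hand": 0},
  {"x": 0.54,"y": -0.89,"z": 0.16,"turn": 0,"hand": 0},
  {"x": 0.54,"y": -0.89,"z": 0.16,"turn": 0,"hand": 0},
  {"x": 0.54,"y": -0.89,"z": 0.16,"turn": 0,"hand": 0},
  {"x": 0.54,"y": -0.89,"z": 0.16,"turn": 0,"hand": 0},
  {"x": 0.54,"y": -0.89,"z": 0.16,"turn": 0,"hand": 0},
])

```text
clock: 3.05
tcp_pos: [529.5, 275.2, 200.6]
tool_rot: [0.0, 0.976, 0.216, -0.001]
contact_force: [-1.2, -0.3, -0.9]
width: 94.0
gripper_force: 0.0
```

Run:
```python
from h import *
s=r.sense(); a=r.get_image("wrist"); c=cam("wrist",s); save(a,"w3.png"); print(s["clock"],s["tcp_pos"],s["tool_rot"])
for q,z in [("drive_stem",34),("tray",0),("bush",34),("axle_pin",34)]:
    for d in r.landmark_of("wrist",q): print(q,np.round(d["position"]),round(d["confidence"],2),np.round(px2w(c,d["position"],z)))
```

```text
3.05 [529.45157134 275.24043313 200.60189917] [ 7.50778410e-05  9.76357195e-01  2.16162457e-01 -6.43389792e-04]
drive_stem [191. 184.] 0.91 [510. 383.  34.]
drive_stem [310. 221.] 0.69 [523. 279.  34.]
tray [313. 208.] 0.76 [528. 280.   0.]
tray [309. 219.] 0.72 [517. 278.   0.]
tray [627. 336.] 0.65 [544. -76.   0.]
bush [366. 150.] 0.65 [597. 263.  34.]
axle_pin [264. 286.] 0.64 [451. 292.  34.]
```

View pics/w3.png

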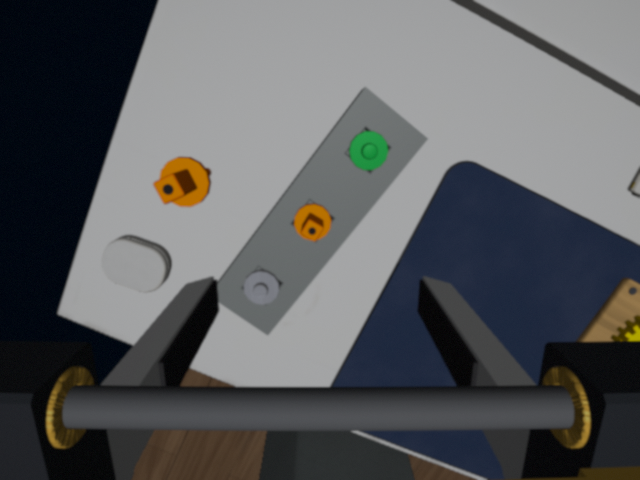

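The wrist view shows the stem's grip top with its black dot at (312,231), the bush at (368,150) and the axle pin at (262,287). I rectify the stem top and the bore to measure their angles.

```bash
cat >> h.py <<'E'
def rect(im,c,cx,cy,z,half=25,s=8):
    # world-aligned top view: columns = +x, rows = -y
    n=int(2*half*s); g=(np.arange(n)-n/2)/s
    K,k1,T=c; X,Y=np.meshgrid(cx+g,cy-g); P=np.stack([X,Y,np.full_like(X,z),np.ones_like(X)],-1)@np.linalg.inv(T).T
    a=P[...,:2]/P[...,2:3]; a=a*(1+k1*(a**2).sum(-1,keepdims=True))
    return cv2.remap(im,(a[...,0]*K[0,0]+K[0,2]).astype(np.float32),(a[...,1]*K[1,1]+K[1,2]).astype(np.float32),cv2.INTER_CUBIC)
E
python3 - <<'E'
from h import *
s=dict(tcp_pos=[529.45,275.24,200.6],tool_rot=[0,.976357,.21616,-.000643]); c=cam("wrist",s)
a=cv2.imread("pics/w3.png")[...,::-1].copy()
d=px2w(c,(312,231),68); print("dot",d)
A=rect(a,c,d[0],d[1],68)
s=dict(tcp_pos=[485.425,-137.356,265.34],tool_rot=[0,.97637,.21609,0]); c2=cam("wrist",s)
B=rect(cv2.imread("pics/w2.png")[...,::-1].copy(),c2,543,-76,42)
save(np.hstack([A,B]),"rect.png")
E
```

```text
dot [524.00639373 277.39054321  68.        ]
```

View pics/rect.png

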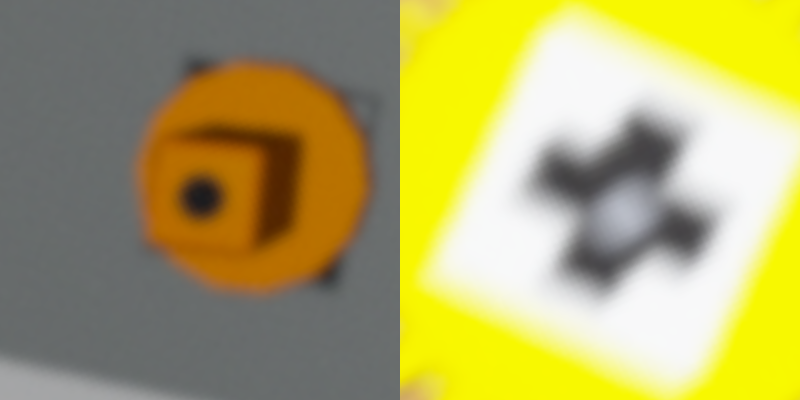

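Stem top centre is about (524.3, 277.7) with yaw about -5°. Bore centre is about (545.8, -76.3) with yaw about -25° (mod 90). Now descending onto the stem.

apply_moves([
  {"x": -0.009,"y": -0.011,"z": 0.1,"turn": 0.167,"hand": 0.47},
  {"x": -0.009,"y": -0.011,"z": 0.2,"turn": 0.167,"hand": 0.47},
  {"x": -0.009,"y": -0.011,"z": 0.25,"turn": 0.167,"hand": 0.47},
  {"x": -0.009,"y": -0.011,"z": 0.25,"turn": 0.167,"hand": 0.47},
  {"x": -0.009,"y": -0.011,"z": 0.25,"turn": 0.167,"hand": 0.47},
  {"x": -0.009,"y": -0.011,"z": 0.25,"turn": 0.167,"hand": 0.47},
])

```text
clock: 3.9
tcp_pos: [525.3, 276.0, 102.3]
tool_rot: [-0.0, 0.999, -0.045, 0.001]
contact_force: [0.0, -0.1, 0.3]
width: 50.8
gripper_force: 0.0
```

Run:
```python
from h import *
s=r.sense(); a=r.get_image("wrist"); c=cam("wrist",s); print(s["clock"],s["tcp_pos"],s["tool_rot"],s["qpos"][5],s["width"])
A=rect(a,c,524.3,277.7,68,30,10); save(A,"r2.png")
hsv=cv2.cvtColor(A,cv2.COLOR_RGB2HSV); v=hsv[...,2]; print(np.percentile(v[hsv[...,1]>200],[5,25,50,75,95]))
```

```text
3.9 [525.26128079 275.98142733 102.29974416] [-2.60541481e-04  9.99003426e-01 -4.46289771e-02  5.83591563e-04] 2.0821898491054127 50.827996355178925
[ 92. 170. 195. 198. 198.]
```

View pics/r2.png

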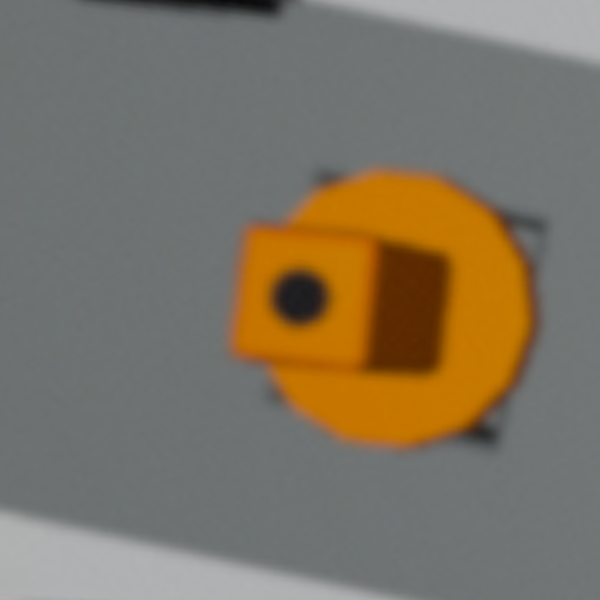

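The stem top is at (525.0, 278), yaw -6°. I'm well lined up, apart from 2 mm in y.

apply_moves([
  {"x": 0,"y": -0.005,"z": 0.08,"turn": 0,"hand": 0.47},
  {"x": 0,"y": -0.005,"z": 0.13,"turn": 0,"hand": 0.47},
  {"x": 0,"y": -0.005,"z": 0.145,"turn": 0,"hand": 0.47},
  {"x": 0,"y": -0.005,"z": 0.145,"turn": 0,"hand": 0.7},
  {"x": 0,"y": -0.005,"z": 0.145,"turn": 0,"hand": 1},
  {"x": 0,"y": -0.005,"z": 0.145,"turn": 0,"hand": 1},
  {"x": 0,"y": -0.005,"z": 0.145,"turn": 0,"hand": 1},
  {"x": 0,"y": -0.005,"z": 0.145,"turn": 0,"hand": 1},
])

```text
clock: 4.75
tcp_pos: [525.1, 278.7, 44.0]
tool_rot: [-0.0, 0.999, -0.045, 0.0]
contact_force: [0.3, -1.2, 4.4]
width: 13.8
gripper_force: 30.1
```

The stem is gripped: width 13.8 mm, 30 N. Lifting and carrying it toward the bore.

apply_moves([
  {"x": 0,"y": 0,"z": -0.08,"turn": 0,"hand": 1},
  {"x": 0,"y": 0,"z": -0.18,"turn": 0,"hand": 1},
  {"x": 0,"y": 0,"z": -0.28,"turn": 0,"hand": 1},
  {"x": 0,"y": 0.1,"z": -0.28,"turn": 0.02,"hand": 1},
  {"x": 0,"y": 0.2,"z": -0.28,"turn": 0.04,"hand": 1},
  {"x": 0,"y": 0.3,"z": -0.28,"turn": 0.06,"hand": 1},
  {"x": 0,"y": 0.4,"z": -0.28,"turn": 0.08,"hand": 1},
  {"x": 0,"y": 0.5,"z": -0.28,"turn": 0.1,"hand": 1},
  {"x": 0,"y": 0.6,"z": -0.28,"turn": 0.11,"hand": 1},
  {"x": 0,"y": 0.6,"z": -0.28,"turn": 0.11,"hand": 1},
])

```text
clock: 5.75
tcp_pos: [502.9, 36.1, 155.8]
tool_rot: [0.0, 0.976, -0.219, 0.0]
contact_force: [-0.5, 0.5, -0.1]
width: 13.8
gripper_force: 30.0
```

apply_moves([
  {"x": 0.08,"y": 0.208,"z": 0.06,"turn": 0,"hand": 1},
  {"x": 0.08,"y": 0.208,"z": 0.06,"turn": 0,"hand": 1},
  {"x": 0.08,"y": 0.208,"z": 0.06,"turn": 0,"hand": 1},
  {"x": 0.08,"y": 0.208,"z": 0.06,"turn": 0,"hand": 1},
])

```text
clock: 6.15
tcp_pos: [497.1, -49.3, 131.5]
tool_rot: [-0.0, 0.976, -0.217, -0.0]
contact_force: [0.4, 0.5, -0.2]
width: 13.6
gripper_force: 30.0
```

Run:
```python
from h import *
s=r.sense(); a=r.get_image("wrist"); c=cam("wrist",s); print(s["clock"],s["tcp_pos"],s["tool_rot"],s["width"])
save(a,"w5.png")
for q,z in [("bore",42),("drive_stem",s["tcp_pos"][2]-10)]:
    for d in r.landmark_of("wrist",q): print(q,np.round(d["position"]),round(d["confidence"],2),np.round(px2w(c,d["position"],z),1))
A=rect(a,c,545.8,-76.3,42,25,10)
h=cv2.cvtColor(A,cv2.COLOR_RGB2HSV); w=((h[...,1]<90)).astype(np.uint8)
w=cv2.morphologyEx(w,cv2.MORPH_OPEN,np.ones((9,9)))
cn=max(cv2.findContours(w,cv2.RETR_EXTERNAL,cv2.CHAIN_APPROX_NONE)[0],key=cv2.contourArea); print("hub",cv2.minAreaRect(cn))
k=((h[...,2]<110)&(h[...,1]<130)).astype(np.uint8); cn=np.argwhere(k)[:,::-1].astype(np.float32); print("dark",len(cn),cn.mean(0),cv2.minAreaRect(cn))
# stem: top at TCP z -10+34
P=s["tcp_pos"]; B=rect(a,c,P[0],P[1],P[2]+24,25,10)
save(np.hstack([cv2.resize(A,(400,400)),cv2.resize(B,(400,400))]),"r3.png")
```

```text
6.15 [497.06754198 -49.31583687 131.51828888] [-9.93547193e-05  9.76169206e-01 -2.17010749e-01 -7.44811967e-05] 13.562136036106008
bore [325. 163.] 0.78 [542.6 -77.   42. ]
bore [319. 287.] 0.67 [466.9 -37.   42. ]
drive_stem [316. 287.] 0.75 [497.  -49.5 121.5]
hub ((229.6767578125, 263.786376953125), (356.5776062011719, 356.4371337890625), 24.92847442626953)
dark 21445 [235.92586 266.76276] ((236.47369384765625, 266.33148193359375), (200.4607391357422, 200.98619079589844), 70.41600799560547)
```

View pics/w5.png

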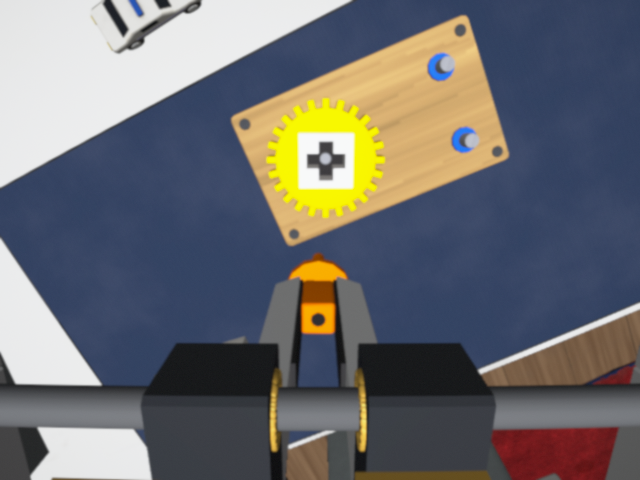

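The bore is at (325,160) with its cross square to the image, so the yaw is already matched: hub -24.9°, tool -25.1°. The held stem's dot is at (318,320). I check the stem's offset in the grip with the same camera.

Run:
```python
from h import *
s=dict(tcp_pos=[497.068,-49.316,131.518],tool_rot=[-.0000994,.976169,-.217011,-.0000745]); c=cam("wrist",s)
a=cv2.imread("pics/w5.png")[...,::-1].copy()
g=a[305:335,303:335].max(-1); k=np.argwhere(g<100); m=k.mean(0)+[305,303]; print("dot px",m[::-1],len(k))
P=np.array(s["tcp_pos"]); d=px2w(c,m[::-1],P[2]+24)-P; ax=np.array([[.9058,-.4237],[-.4237,-.9058]])
print("dot in tool",ax@d[:2])
# collar: orange front edge at collar rim
print("collar landmark in tool",ax@(px2w(c,(316,287),P[2]-10)-P)[:2])
for b in [(543.8,-77.7),(542.6,-77.0)]: print("bore in tool",ax@(np.array(b)-P[:2]))
```

```text
dot px [318.22330097 320.02912621] 103
dot in tool [-0.77492354  1.11337682]
collar landmark in tool [-0.04412177  0.05913725]
bore in tool [54.3561464  5.9098788]
bore in tool [52.9725964  5.7842588]
```

apply_moves([
  {"x": 0.1355,"y": 0.0125,"z": 0,"turn": 0,"hand": 1},
  {"x": 0.1355,"y": 0.0125,"z": 0.08,"turn": 0,"hand": 1},
  {"x": 0.1355,"y": 0.0125,"z": 0.11,"turn": 0,"hand": 1},
  {"x": 0.1355,"y": 0.0125,"z": 0.125,"turn": 0,"hand": 1},
  {"x": 0.1355,"y": 0.0125,"z": 0.135,"turn": 0,"hand": 1},
  {"x": 0.1355,"y": 0.0125,"z": 0.145,"turn": 0,"hand": 1},
  {"x": 0.1355,"y": 0.0125,"z": 0.15,"turn": 0,"hand": 1},
  {"x": 0.1355,"y": 0.0125,"z": 0.15,"turn": 0,"hand": 1},
])

```text
clock: 7.1
tcp_pos: [544.0, -76.7, 71.8]
tool_rot: [-0.0, 0.976, -0.216, 0.0]
contact_force: [-0.0, 1.0, -1.0]
width: 13.8
gripper_force: 30.0
```

There's no force at 6 mm depth, so the splines have entered. Continuing down slowly.

apply_moves([
  {"x": 0,"y": 0,"z": 0.01,"turn": 0,"hand": 1},
  {"x": 0,"y": 0,"z": 0.02,"turn": 0,"hand": 1},
  {"x": 0,"y": 0,"z": 0.03,"turn": 0,"hand": 1},
  {"x": 0,"y": 0,"z": 0.035,"turn": 0,"hand": 1},
  {"x": 0,"y": 0,"z": 0.04,"turn": 0,"hand": 1},
  {"x": 0,"y": 0,"z": 0.04,"turn": 0,"hand": 1},
])

```text
clock: 7.7
tcp_pos: [544.0, -76.8, 55.5]
tool_rot: [0.0, 0.976, -0.216, 0.0]
contact_force: [-2.1, -0.2, 4.8]
width: 13.4
gripper_force: 30.0
```

apply_moves([
  {"x": 0,"y": 0,"z": 0.003,"turn": 0,"hand": 1},
  {"x": 0,"y": 0,"z": 0.006,"turn": 0,"hand": 1},
  {"x": 0,"y": 0,"z": 0.009,"turn": 0,"hand": 1},
  {"x": 0,"y": 0,"z": 0.01,"turn": 0,"hand": 1},
  {"x": 0,"y": 0,"z": 0.01,"turn": 0,"hand": 1},
])

```text
clock: 8.2
tcp_pos: [544.1, -76.8, 52.0]
tool_rot: [0.0, 0.976, -0.216, 0.0]
contact_force: [-4.2, 0.1, 8.4]
width: 13.7
gripper_force: 30.0
```

apply_moves([
  {"x": 0,"y": 0,"z": 0.002,"turn": 0,"hand": 1},
  {"x": 0,"y": 0,"z": 0.004,"turn": 0,"hand": 1},
  {"x": 0,"y": 0,"z": 0.004,"turn": 0,"hand": 1},
])

```text
clock: 8.5
tcp_pos: [544.3, -76.9, 51.8]
tool_rot: [0.0, 0.976, -0.216, 0.001]
contact_force: [-10.6, 2.1, 25.3]
width: 13.8
gripper_force: 30.0
```

Run:
```python
from h import *
s=r.sense(); a=r.get_image("wrist"); print(s["clock"],s["tcp_pos"],s["contact_force"],s["torque"])
b=r.get_image("side"); 
save(np.hstack([cv2.resize(a[180:380,220:420],(400,400),interpolation=2),cv2.resize(b[285:365,260:340],(400,400),interpolation=2)]),"fin.png")
```

```text
8.5 [544.34035014 -76.88964827  51.79391439] [-10.63495453   2.06245113  25.32758105] [ 0.41270773  2.24057054 -0.01665861]
```

View pics/fin.png

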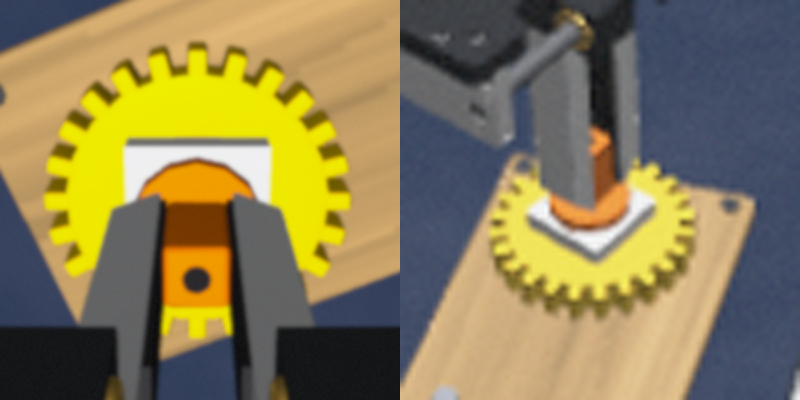

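The force jumped from 8 N to 25 N at z 51.8, so the collar has reached its hard stop. Both crops show the collar flat on the hub. I'll ease the sideways load a little and keep pressing.

apply_moves([
  {"x": -0.001,"y": 0,"z": -0.0005,"turn": 0,"hand": 1},
  {"x": -0.001,"y": 0,"z": -0.0005,"turn": 0,"hand": 1},
  {"x": -0.001,"y": 0,"z": -0.0005,"turn": 0,"hand": 1},
])

```text
clock: 8.9
tcp_pos: [544.3, -76.9, 51.9]
tool_rot: [0.0, 0.976, -0.216, 0.001]
contact_force: [-7.1, 0.8, 22.0]
width: 13.6
gripper_force: 30.0
```

```bash
python3 -c "
from bench import r
print(r.finish_job())"
```

```text
the job is handed in; nothing more can be done
None
```

The smaller orange stem is fully home in the yellow wheel's hub, and the arm is still gripping it and pressing it down with about 22 N. The collar is seated on the hub, and the job was handed in at about 9 s.

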